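# Find the blind hole in the board jig with the stop pin

## Task

Take the red-handled stop pin out of the wooden stand and stand its nose on the black strip of the aluminium circuit-board jig, then slide it lightly along the strip until it drops into the hidden blind hole. Push it gently home until its collar is flat on the strip, let go of it, and leave everything else on the bench where it is.

Things in the scene. Friction and masses are not known exactly. Their poses are not given: they have to be found in the camera images.
- pin: Stop pin, upright in any one of the stand's three sockets, about 80 g. Origin: middle of its flat nose; z up its axis. Steel shank 10 mm dia., 24 mm long, the last 6 mm tapering to a 5 mm nose; steel collar 26 mm dia. from 24 to 30 mm; neck 14 mm dia. to 38 mm; red plastic handle. Parked, its collar rests on the wood, nose 24 mm below.
- pin_handle (a point): Where to grip: middle of the pin's red handle, 62 mm above its nose, on the axis. The handle is 20 mm dia. and runs from 38 to 80 mm above the nose.
- jig: Aluminium circuit-board jig, fixed, 110 (x) by 230 (y) by 46 mm high (screw heads to 54 mm); a green board sticks out to x = 120 mm on its +x side, its parts at most 55 mm up. Origin: centre of its underside, z up. A precision part: over 40 N of contact from pin or gripper damages it (side load on a pin in the hole is multiplied by leverage); 3 to 8 N is ample.
- strip (a point): Centre of the jig's window, on the face of the black strip 40 mm above the table. The strip is flat, level, rigid, 50 mm (jig x) by 120 mm (jig y), 6 mm below the metal round it. It has one blind hole, black on black, 11.5 mm dia., 1 mm chamfer, 28 mm deep: anywhere within 25 mm of this point along y and 1.5 mm along x, new each time. Pin home: nose 16 mm above the table.
- stand: Wooden tool stand, fixed, 60 (x) by 210 (y) by 34 mm high, origin at the centre of its underside, z up. Three sockets of 11.5 mm dia., 30 mm deep, on its y axis at -75, 0 and 75 mm.
- driver_yellow: Nut driver with a yellow handle 22 mm dia., upright in a stand socket, its top 94 mm above the table. Origin at the lower end of its shank. Leave alone.
- driver_blue: The same with a blue handle. Leave alone.
- meter: Yellow multimeter lying on the table, 150 by 75 by 38 mm, origin at the centre of its underside. Leave alone.
- jar: Amber jar with a white cap, 60 mm dia., 75 mm high, origin at the centre of its underside. Leave alone.
- loose_board: Loose green circuit board on the table, 90 by 60 by 14 mm, origin at the centre of its underside. Leave alone.
- wrench: Steel wrench lying on the table, origin at the centre of its underside. Leave alone.

How it is judged:
By the outcome, as a careful person would: the job done as asked, in the order asked, and still so for the second after the job is handed in, with the robot touching nothing.
It also fails if it takes over 72 s, if anything falls off the work surface, if the arm or the gripper's body presses on something with over 40 N, if the wrist force passes 120 N, or if a joint passes its speed limit or range.

## Robot

A 6-joint arm with a two-finger parallel gripper is mounted at the origin on the work surface. World frame = base frame: x ahead of the robot, y to its left, z up, the work surface at z = 0. Lengths are in m, angles in rad, forces in N, time in s.
With the tool pointing down it reaches from about 0.375 to 0.9 m from the base axis. Payload 3.1 kg.
Tool frame: the origin (TCP) lies on the mounting face of the last link; the fingertips stand ctrl.tips_ahead ahead of it and the grasp point (between the pads) lies 164 mm ahead of it (ctrl.tips_ahead is the distance from the TCP to the fingertips, in m); z points along the fingers, y is the line along which they close (so a half turn about z gives the same grasp; the last joint's range is limited). The gripper opens to 87 mm and grips with 3 to 60 N. Pads are 19 mm wide; open, the fingers measure 117 mm over their backs; the gripper's body (75 mm by 190 mm) begins 51 mm behind the grasp point.
Start: joints at [0.979, 0.527, 1.433, -0, 1.181, -0.178], TCP at [0.251, 0.572, 0.405] pointing down, gripper open.
Joint ranges: [-3.08, 3.08], [-0.75, 2.2], [0.22, 2.44], [-1.43, 4.57], [0, 2.65], [-2.85, 2.85]. Speed limits (rad/s): [2.79, 2.79, 3.14, 3.14, 3.14, 3.14].

## Interface

Orientations are given as [roll, pitch, yaw] about the fixed x, y, z axes, in that order (R = Rz(yaw) Ry(pitch) Rx(roll)).
In Python, from workcell import ctrl gives the robot as it stands.
- The arm moves only by the shell command python3 -m crank 'ROWS'. ROWS is text: rows parted by semicolons, each of 5 numbers parted by spaces: the shift along the tool's x, y, z in mm, then the turn about the tool's z in degrees, then the closure, from -1 (fully open) to 1 (shut), so that 0 is half open. A call has 1 to 10 rows; each row shifts and turns the commanded pose from where the row before left it, along the tool's axes as they then stand; what a row does not reach is not made up. A row lasts 1/8 s, in which the tool goes at most 62.5 mm and 10.7 degrees, less where a joint would pass 70% of its speed; a pose out of reach is approached as far as the arm can. A call is refused whole if a number of a shift passes 62.5 or a number of a turn 10.7, either way. A call with a gripper value outside its range is refused whole. The fingers move at their own pace and stop on an object; the grip force is fixed at half the most. Time passes only in rows, so rows that do not move let the fingers close. It gives the time, the measured TCP pose, the force, the opening and the grip force at its end, in the units of the state.
- ctrl.read_state(): the state, without advancing time (a new reading comes with each control period).
- ctrl.capture(name): name is "scene" or "top" or "wrist"; returns a dict with "color" (420x560x3 uint8, red, green, blue), "fx", "fy", "cx", "cy" (pixels), "R" (3x3) and "t" (3): a world point X has camera coordinates R X + t; the wrist camera has in their place "hand_eye" (4x4, takes a point from camera to tool coordinates, whose origin is the TCP and whose axes are the flange's). Camera axes: x right, y down, z forward; pixel columns grow to the right and rows downward; lengths in m; the calibration is good to about 2 mm. A picture is of the moment at which its call begins: read the wrist's pose just before it. There is no depth.
- ctrl.hand_in(): hands the job in; it is judged then, once.
The state is a dict: "clock": time; "joint_pos": joint angles; "qvel": joint speeds; "effort": joint torques, N m; "position": TCP position; "tool_rot": TCP orientation; "ft_force": force on the tool from outside, world axes, zero at the start; "wrist_torque": the same for the moment, N m; "grip_width": opening from 0.0 (shut) to 1.0 (fully open); "finger_force": force on a finger pad.
Only numpy, scipy, OpenCV 4.12 (cv2) and the standard library are available. Lean on these libraries where they do the work, as an engineer would, in place of code of your own. Each camera call takes 0.05 s, during which the arm holds its last target. There are 200 camera calls.

## Working session

There is one attempt and no reset: what is moved stays moved. The work goes in short steps, Python scripts to look and compute and a shell command to move; the robot and the scene stay as the last step left them, time stands still between calls to the robot, and variables do not carry over. Pictures are saved under pics/ and viewed, at most 10 in all, crops included, and the job is handed in when it is done.

```bash
ls; mkdir -p pics
python3 - <<'E'
from workcell import ctrl
import cv2,numpy as np
print(ctrl.read_state(),ctrl.tips_ahead)
for n in("scene","top","wrist"):
    c=ctrl.capture(n); np.savez(f"{n}.npz",**c); cv2.imwrite(f"pics/{n}.png",c["color"][:,:,::-1])
    print(n,{k:np.round(v,4).tolist() for k,v in c.items() if k!="color"})
a=[cv2.imread(f"pics/{n}.png") for n in("scene","top")]
E
```

```text
pics
{'clock': 0.0, 'joint_pos': array([ 9.78507119e-01,  5.28455799e-01,  1.43390022e+00, -3.24383173e-06,
        1.18136701e+00, -1.78512086e-01]), 'qvel': array([-3.57356987e-04,  1.05922757e-03,  4.38503240e-04,  2.15518391e-04,
        5.66272216e-04,  2.44132345e-05]), 'effort': array([ 1.67788485e-04, -4.40037239e+01, -1.76593870e+01,  6.34062756e-02,
        5.82835008e-02, -1.88352892e-04]), 'position': array([0.2510807 , 0.57197625, 0.40377824]), 'tool_rot': array([-3.13949560e+00, -3.75330891e-04,  2.72781637e+00]), 'ft_force': array([-0.28466007,  0.16453173,  0.59798074]), 'wrist_torque': array([ 0.02249616, -0.03308901,  0.05396652]), 'finger_force': 0.0, 'grip_width': 0.9990963788357774} 0.1822
scene {'fx': 379.5709, 'fy': 379.5709, 'cx': 282.4969, 'cy': 203.4312, 'R': [[-0.6147, 0.7887, 0.0078], [0.4194, 0.3352, -0.8436], [-0.668, -0.5153, -0.5369]], 't': [0.4108, -0.1233, 1.1694]}
top {'fx': 387.6443, 'fy': 387.6443, 'cx': 287.9301, 'cy': 203.688, 'R': [[0.0208, -0.9996, -0.0203], [-0.9947, -0.0187, -0.1012], [0.1008, 0.0223, -0.9947]], 't': [-0.0736, 0.5795, 1.0136]}
wrist {'fx': 296.4938, 'fy': 296.4938, 'cx': 279.7811, 'cy': 210.2323, 'hand_eye': [[-0.0005, -0.965, -0.2622, 0.0703], [1.0, -0.0007, 0.0008, 0.0], [-0.0009, -0.2622, 0.965, 0.0196], [0.0, 0.0, 0.0, 1.0]]}
```

View pics/top.png

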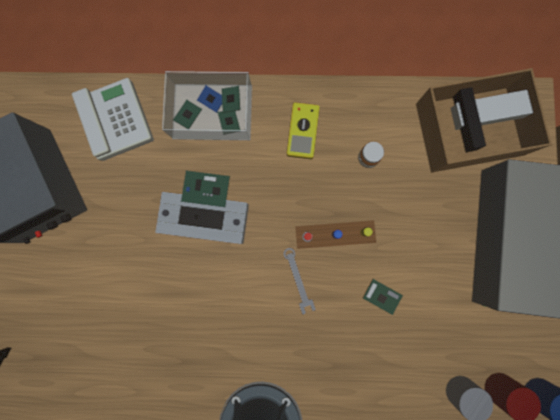

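View pics/scene.png

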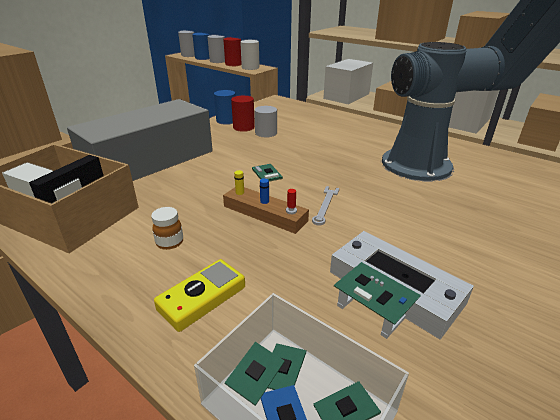

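The top view shows the red pin at (308,237), blue and yellow drivers at (337,235) and (368,232), and the jig's black strip at about (202,217). The scene view shows the red handle at (291,198) and the strip at about (400,269), with the gripper out of view.

```bash
cat > h.py <<'E'
import cv2,numpy as np
from scipy.spatial.transform import Rotation as Ro
def cam(c,st=None):
    "returns K,R,t world->cam"
    K=np.array([[c["fx"],0,c["cx"]],[0,c["fy"],c["cy"]],[0,0,1.]])
    if "hand_eye" in c:
        T=np.eye(4);T[:3,:3]=Ro.from_euler("xyz",st["tool_rot"]).as_matrix();T[:3,3]=st["position"]
        M=np.linalg.inv(T@c["hand_eye"]);return K,M[:3,:3],M[:3,3]
    return K,np.array(c["R"]),np.array(c["t"])
def plane(C,p,z):
    K,R,t=C;o=-R.T@t;d=R.T@np.linalg.inv(K)@[p[0],p[1],1];return o+d*(z-o[2])/d[2]
def tri(A,p,B,q):
    P=[C[0]@np.c_[C[1],C[2]] for C in(A,B)]
    X=cv2.triangulatePoints(P[0],P[1],np.array(p,float),np.array(q,float)).ravel();X=X[:3]/X[3]
    def e(C,p):
        x=C[0]@(C[1]@X+C[2]);return np.round(x[:2]/x[2]-p,1)
    return X.round(4),e(A,p),e(B,q)
def blobs(m,amin=15):
    n,l,s,c=cv2.connectedComponentsWithStats(m.astype(np.uint8))
    return [(s[i].tolist(),c[i].round(1).tolist(),cv2.minAreaRect(np.argwhere(l==i)[:,::-1].astype(np.float32))) for i in range(1,n) if s[i][4]>=amin]
def red(i):
    i=i.astype(int);return (i[...,0]>90)&(i[...,0]>2.2*i[...,1])&(i[...,0]>2.2*i[...,2])
def dark(i): return i.max(2)<45
E
python3 - <<'E'
from h import *
S=dict(np.load("scene.npz"));T=dict(np.load("top.npz"))
for n,c,b in(("top",T,(150,170,330,260)),("scene",S,(270,170,480,320))):
    x0,y0,x1,y1=b
    for f in(red,dark):
        m=f(c["color"]);k=np.zeros_like(m);k[y0:y1,x0:x1]=m[y0:y1,x0:x1]
        for s in blobs(k):print(n,f.__name__,s, cv2.boxPoints(s[2]).round(1).tolist() if f is dark else "")
E
```

```text
top red ([305, 233, 6, 7, 33], [307.5, 235.9], ((307.5, 236.0), (6.0, 5.0), 90.0)) 
top dark ([194, 214, 4, 6, 17], [195.6, 216.4], ((195.75001525878906, 216.25001525878906), (4.242640495300293, 3.535533905029297), 45.0)) [[193.0, 216.0], [195.5, 213.5], [198.5, 216.5], [196.0, 219.0]]
scene red ([287, 189, 9, 19, 142], [290.9, 198.2], ((291.0, 198.0), (18.0, 8.0), 90.0)) 
scene dark ([352, 245, 9, 3, 16], [356.0, 246.2], ((355.8799743652344, 246.33998107910156), (8.061017990112305, 1.8384777307510376), 8.130102157592773)) [[351.79998779296875, 246.6999969482422], [352.0, 244.89999389648438], [360.0, 246.0], [359.70001220703125, 247.8000030517578]]
scene dark ([367, 251, 67, 42, 995], [400.7, 271.4], ((400.0, 270.5000305175781), (67.89288330078125, 16.220474243164062), 29.05460548400879)) [[366.3999938964844, 261.1000061035156], [374.29998779296875, 246.89999389648438], [433.6000061035156, 279.8999938964844], [425.70001220703125, 294.1000061035156]]
scene dark ([355, 274, 16, 12, 105], [362.4, 279.4], ((362.5440979003906, 279.42645263671875), (13.376890182495117, 9.089424133300781), 30.963754653930664)) [[354.5, 279.8999938964844], [359.1000061035156, 272.1000061035156], [370.6000061035156, 279.0], [365.8999938964844, 286.79998779296875]]
scene dark ([376, 291, 17, 14, 123], [384.1, 297.4], ((384.2500305175781, 297.25), (7.77817440032959, 15.55634880065918), 45.0)) [[376.0, 300.0], [387.0, 289.0], [392.5, 294.5], [381.5, 305.5]]
scene dark ([445, 293, 10, 6, 23], [448.8, 296.4], ((448.9020690917969, 296.3453674316406), (9.848857879638672, 2.9445037841796875), 23.96249008178711)) [[443.79998779296875, 295.70001220703125], [445.0, 293.0], [454.0, 297.0], [452.79998779296875, 299.70001220703125]]
```

View pics/wrist.png

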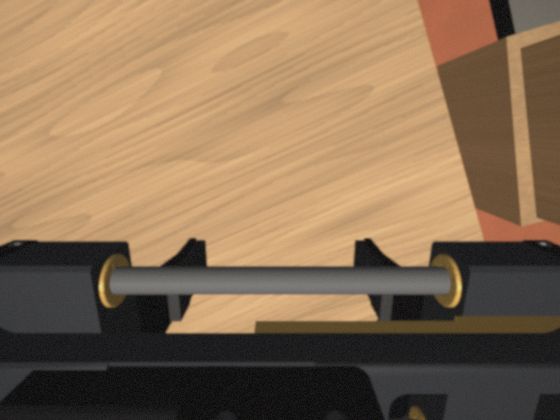

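The wrist view shows only bare table and a box at the right, with the fingers at rows 240–320, so nothing to measure there yet. A darker spot at (195.6,216.4) inside the strip in the top view may be the hole.

Run:
```python
from h import *
S=dict(np.load("scene.npz"));T=dict(np.load("top.npz"));A=cam(T);B=cam(S)
print("pin",tri(A,(307.5,236),B,(291,195)),plane(A,(307.5,236),.09),plane(B,(290.9,198.2),.072))
i=T["color"];g=i.max(2);k=(g<80);k[:205]=0;k[232:]=0;k[:,:176]=0;k[:,227:]=0
for s in blobs(k,200):
    print(s,[plane(A,p,.043).round(3).tolist() for p in cv2.boxPoints(s[2])])
    print("strip",tri(A,s[2][0],B,(400,270.5)),plane(A,s[2][0],.043))
    print(g[205:232,178:226][::2])
print("hole?",plane(A,(195.6,216.4),.04),A[1].T@-A[2])
# stand sockets: handle tops
hs=cv2.cvtColor(i,cv2.COLOR_RGB2HSV)
for n,lo,hi in(("blue",105,130),("yel",22,35)):
    k=(hs[...,0]>lo)&(hs[...,0]<hi)&(hs[...,1]>130);k[:220]=0;k[250:]=0;k[:,:320]=0;k[:,385:]=0
    for s in blobs(k):print(n,s[:2],plane(A,s[1],.09).round(3))
```

```text
pin (array([ 0.4939, -0.1137,  0.0768]), array([-0.3,  0.2]), array([-0.5, -0. ])) [ 0.49419659 -0.11419042  0.09      ] [ 0.49811521 -0.10937161  0.072     ]
([178, 206, 46, 24, 784], [201.0, 217.4], ((200.85867309570312, 217.34576416015625), (44.05899429321289, 17.971784591674805), 7.696051120758057)) [[0.522, 0.229, 0.043], [0.569, 0.225, 0.043], [0.556, 0.107, 0.043], [0.508, 0.112, 0.043]]
strip (array([0.5379, 0.17  , 0.0421]), array([-0.7,  0.3]), array([-1.1,  0. ])) [0.53863552 0.16793219 0.043     ]
[[137 132 120 107 114 128 136 139 139 138 141 142 143 147 147 148 150 148
  148 148 148 146 145 140 138 136 135 135 134 130 120 112 104  95  94  97
   96  89  83  83  79  77  73  76  74  72  76 102]
 [143 137 102  61  45  49  53  52  51  54  57  67  76  80  90  93  95  96
   99 111 119 126 135 142 140 140 141 144 145 147 147 148 149 149 147 147
  146 143 140 140 137 134 132 133 129 118 114 126]
 [145 123  84  54  47  48  47  47  48  49  49  48  47  46  47  46  46  47
   47  48  52  50  49  51  53  59  62  73  79  88  96  94  95  96 107 119
  127 137 140 141 141 141 142 144 146 1
[... 1715 characters left out ...]
  81  79  74  67  67  61  56  54  51
   48  48  46  50  48  49  45  57 102 133 144 143]
 [145 145 147 146 145 144 145 144 144 142 145 142 144 143 145 145 145 145
  144 145 148 146 146 147 148 149 147 146 146 148 144 142 139 136 133 136
  134 135 123 110  99  88  77  88 124 145 145 138]
 [145 148 144 147 146 146 146 144 144 145 144 145 145 144 145 142 143 142
  143 144 144 144 144 143 145 144 144 143 142 145 145 143 143 143 144 144
  145 143 145 145 146 144 145 147 146 145 142 142]]
hole? [0.54106666 0.18285475 0.04      ] [ 0.47579585 -0.08527648  1.06531165]
blue ([334, 230, 8, 8, 51], [337.3, 233.8]) [ 0.501 -0.189  0.09 ]
yel ([361, 227, 12, 10, 82], [367.0, 231.4]) [ 0.509 -0.263  0.09 ]
```

The darker spot in the strip is real (about 41 against 48), placing a hole candidate near (0.541, 0.183). The pin is near (0.495, -0.113). I'll turn the tool and look at the jig with the wrist camera on the way.

```bash
python3 -m crank '0 0 0 10.2 -1;0 0 0 10.2 -1;0 0 0 10.2 -1;0 0 0 10.2 -1;0 0 0 10.2 -1;0 0 0 10.2 -1;-51 28 8 0 -1;-51 28 8 0 -1;-51 28 8 0 -1;-51 28 8 0 -1' && python3 -m crank '-51 28 8 0 -1;-51 28 8 0 -1;-51 28 8 0 -1;-51 28 8 0 -1;-51 28 8 0 -1;0 0 0 0 -1;0 0 0 0 -1;0 0 0 0 -1'
cat > shot.py <<'E'
import sys;from h import *
from workcell import ctrl
def shot(name):
    st=ctrl.read_state();c=ctrl.capture("wrist");cv2.imwrite(f"pics/{name}.png",c["color"][:,:,::-1])
    np.savez(name+".npz",pos=st["position"],rot=st["tool_rot"],**c)
    print(st["clock"],st["position"].round(4),st["tool_rot"].round(4),st["ft_force"].round(2),st["grip_width"],st["finger_force"])
def load(name):
    c=dict(np.load(name+".npz"));return c["color"],cam(c,{"position":c["pos"],"tool_rot":c["rot"]})
if __name__=="__main__":shot(sys.argv[1])
E
python3 shot.py w1
```

```text
clock: 1.4
position: [0.3816, 0.3775, 0.3724]
tool_rot: [3.141, 0.0, 1.66]
ft_force: [0.6, 0.5, 0.2]
grip_width: 0.998
finger_force: 0.0
clock: 2.4
position: [0.542, 0.1386, 0.3328]
tool_rot: [-3.141, -0.0, 1.661]
ft_force: [-0.2, 0.1, -0.3]
grip_width: 1.0
finger_force: 0.0
2.4 [0.542  0.1386 0.3328] [-3.1406e+00 -3.0000e-04  1.6615e+00] [-0.19  0.14 -0.29] 1.0000323246987524 0.0
```

View pics/w1.png

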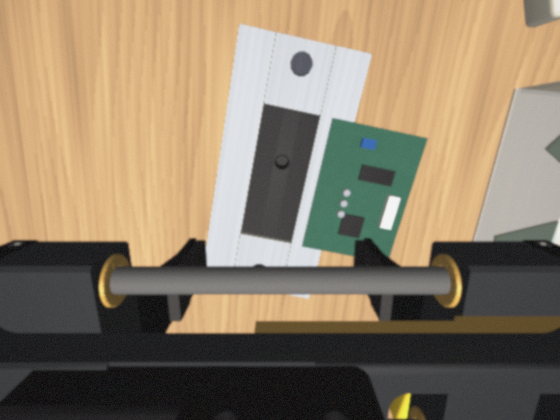

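w1 shows the hole clearly as a dark disc at (282,161) in the strip, whose corners are near (265,104), (319,116), (291,243) and (242,233). Next I'll take a second view for height, then go over the pin for two views of it.

```bash
python3 -m crank '-35 0 0 0 -1;0 0 0 0 -1;0 0 0 0 -1;0 0 0 0 -1' | head -1; python3 shot.py w2; python3 -m crank '-50 -14 0 0 -1;-50 -14 0 0 -1;-50 -14 0 0 -1;-50 -14 0 0 -1;-50 -14 0 0 -1;0 0 0 0 -1;0 0 0 0 -1;0 0 0 0 -1'|head -1; python3 shot.py w3;python3 -m crank '-40 0 0 0 -1;0 0 0 0 -1;0 0 0 0 -1;0 0 0 0 -1'|head -1; python3 shot.py w4
python3 - <<'E'
from shot import *
for n in("w1","w2"):
    i,C=load(n);g=cv2.GaussianBlur(i,(3,3),0).max(2)
    k=g<70;k[235:]=0;k[:,:220]=0;k[:,325:]=0
    for s in blobs(k,500):print(n,"strip",s[0],cv2.boxPoints(s[2]).round(1).tolist(),plane(C,s[2][0],.04).round(4))
    sub=k.copy()
    k2=(g<28)&k
    for s in blobs(k2,20):print(n,"dark",s[0],s[1],plane(C,s[1],.04).round(4))
for n in("w3","w4"):
    i,C=load(n)
    k=red(i);k[235:]=0
    for s in blobs(k,40):print(n,"red",s,plane(C,s[1],.09).round(4))
E
```

```text
clock: 2.95
2.95 [0.5458 0.1036 0.3328] [-3.1416e+00 -3.0000e-04  1.6610e+00] [ 0.4  -0.06 -0.46] 0.9955140595345652 0.0
clock: 4.0
4.0 [ 0.4986 -0.1511  0.3327] [-3.1411e+00 -7.0000e-04  1.6617e+00] [0.11 0.38 0.42] 1.0016349729320984 0.0
clock: 4.55
4.55 [ 0.5019 -0.1913  0.3326] [-3.1408e+00 -9.0000e-04  1.6610e+00] [-0.27  0.39 -0.37] 0.9995288199517667 0.0
w1 strip [273, 115, 44, 60, 832] [[271.5, 167.1999969482422], [285.20001220703125, 109.80000305175781], [316.79998779296875, 117.30000305175781], [303.20001220703125, 174.8000030517578]] [0.5504 0.2    0.04  ]
w2 strip [258, 62, 27, 44, 638] [[254.8000030517578, 102.0999984741211], [263.79998779296875, 61.29999923706055], [285.1000061035156, 66.0], [276.0, 106.80000305175781]] [0.5288 0.2115 0.04  ]
w2 strip [293, 70, 24, 52, 703] [[286.1000061035156, 118.4000015258789], [296.1000061035156, 68.5999984741211], [316.79998779296875, 72.80000305175781], [306.8999938964844, 122.5999984741211]] [0.5567 0.2047 0.04  ]
w3 red ([264, 160, 26, 29, 547], [276.6, 174.3], ((276.7500305175781, 174.25001525878906), (25.455841064453125, 26.16295051574707), 45.0)) [ 0.4938 -0.1126  0.09  ]
w4 red ([264, 106, 26, 28, 550], [276.8, 119.3], ((276.75, 119.25000762939453), (25.45584487915039, 26.16295051574707), 45.0)) [ 0.4937 -0.1131  0.09  ]
```

View pics/w3.png

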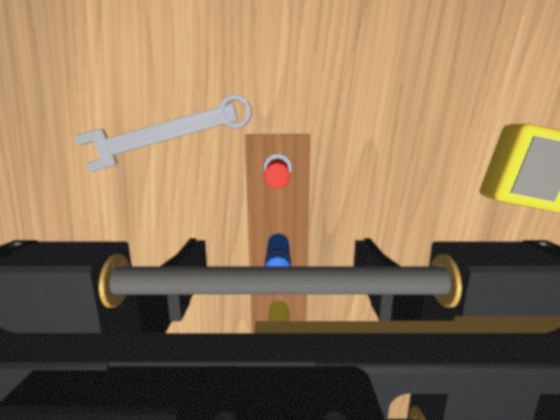

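w3 shows the pin's red top at about (277,176) with the collar just behind it, the stand aligned with the image columns, and the wrench well clear at the left. The fingers close across the stand (image columns), away from the drivers.

```bash
python3 - <<'E'
from shot import *
P=[]
for n,b in(("w1",(245,100,320,232)),("w2",(245,55,320,195))):
    i,C=load(n);g=i.max(2);x0,y0,x1,y1=b;r=g[y0:y1,x0:x1]
    bh=cv2.morphologyEx(cv2.GaussianBlur(r,(3,3),0),cv2.MORPH_BLACKHAT,cv2.getStructuringElement(cv2.MORPH_ELLIPSE,(23,23)))
    q=[s for s in blobs(bh>12,25)]
    for s in q:print(n,np.add(s[1],(x0,y0)),s[0],plane(C,np.add(s[1],(x0,y0)),.04).round(4))
    k=(g<95);k[235:]=0;k[:,:225]=0;k[:,330:]=0
    for s in blobs(k,1000):
        c=cv2.boxPoints(s[2]);print(" strip",s[0],c.round(0).tolist(),plane(C,s[2][0],.042).round(4),[plane(C,p,.046).round(4).tolist() for p in c])
A,B=load("w3")[1],load("w4")[1]
print(tri(A,(276.8,176),B,(276.8,120.8)))
for C,p in((A,(276.8,176)),(B,(276.8,120.8))):print(plane(C,p,.09))
E
python3 - <<'E'
import cv2
a=cv2.imread("pics/w1.png")[95:245,230:330];b=cv2.imread("pics/w3.png")[150:200,250:310]
a=cv2.resize(a,None,fx=4,fy=4,interpolation=0);b=cv2.resize(b,None,fx=6,fy=6,interpolation=0)
a=cv2.convertScaleAbs(a,alpha=1.8)
import numpy as np
o=np.zeros((600,760,3),np.uint8);o[:,:400]=a;o[:300,400:]=b;cv2.imwrite("pics/crop1.png",o)
E
```

```text
w1 [265.8 106.5] [16, 0, 13, 15, 105] [0.5226 0.2281 0.04  ]
w1 [315.9 118. ] [65, 13, 10, 14, 77] [0.5673 0.2225 0.04  ]
w1 [281.9 164.7] [29, 59, 16, 11, 102] [0.5413 0.1791 0.04  ]
w1 [315.2 199.5] [64, 68, 11, 54, 351] [0.5756 0.1493 0.04  ]
 strip [243, 105, 76, 130, 6640] [[237.0, 231.0], [264.0, 104.0], [318.0, 116.0], [291.0, 242.0]] [0.5382 0.1712 0.042 ] [[0.5044, 0.1139, 0.046], [0.5216, 0.2294, 0.046], [0.5686, 0.2241, 0.046], [0.5568, 0.1067, 0.046]]
w2 [264.4  61.7] [14, 1, 14, 14, 108] [0.5228 0.2285 0.04  ]
w2 [315.9  73.7] [65, 14, 10, 13, 80] [0.5671 0.2231 0.04  ]
w2 [281.4 118.5] [28, 59, 16, 13, 79] [0.5412 0.1843 0.04  ]
w2 [315.2 162.1] [64, 75, 11, 55, 365] [0.5754 0.1491 0.04  ]
 strip [240, 60, 79, 146, 7491] [[236.0, 195.0], [263.0, 59.0], [319.0, 71.0], [292.0, 206.0]] [0.5387 0.172  0.042 ] [[0.5053, 0.1135, 0.046], [0.5217, 0.2289, 0.046], [0.5688, 0.2246, 0.046], [0.5581, 0.1075, 0.046]]
(array([ 0.4939, -0.1141,  0.0886]), array([-0.2,  0. ]), array([ 0.2, -0. ]))
[ 0.49404939 -0.11385103  0.09      ]
[ 0.49379326 -0.11412574  0.09      ]
```

View pics/crop1.png

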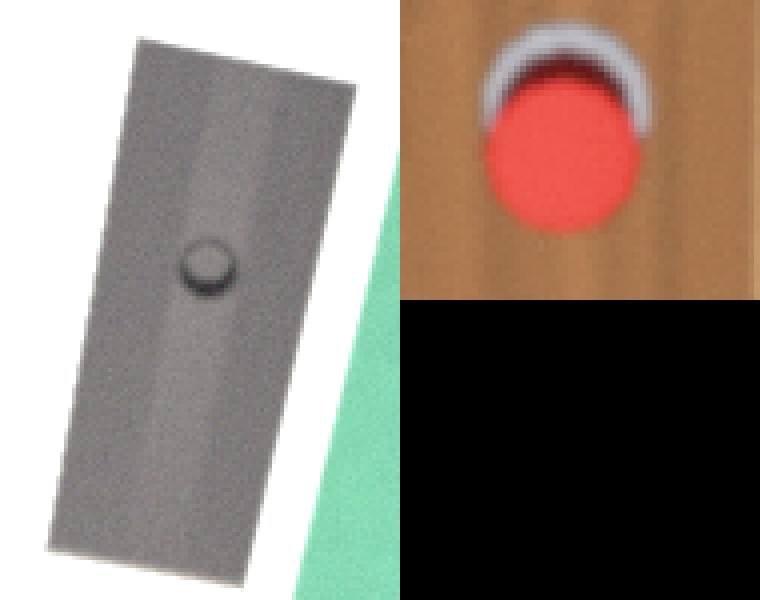

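The crop shows the hole centred at w1 pixel (282.1,161.7), giving about (0.5413, 0.182), and the pin's top circle at w3 pixel (277,176). Two views put the pin top at z = 0.0886 and (0.494, -0.114), as expected. I'll move over it and descend.

```bash
python3 -m crank '39 -0.5 0 0 -1;38.7 -0.5 0 0 -1;0 0 0 0 -1;0 0 30 0 -1;0 0 30 0 -1;0 0 20 0 -1;0 0 14.5 0 -1;0 0 0 0 -1;0 0 0 0 -1'; python3 -m crank '0 0 0 0 0;0 0 0 0 0.4;0 0 0 0 1;0 0 0 0 1;0 0 0 0 1;0 0 0 0 1;0 0 0 0 1;0 0 0 0 1'
```

```text
clock: 5.72
position: [0.4946, -0.1155, 0.2387]
tool_rot: [3.141, 0.001, 1.66]
ft_force: [-0.4, 0.5, -0.3]
grip_width: 1.003
finger_force: 0.0
clock: 6.72
position: [0.4941, -0.1152, 0.2382]
tool_rot: [-3.141, -0.0, 1.66]
ft_force: [-0.8, 0.1, -0.7]
grip_width: 0.22
finger_force: 30.0
```

```bash
python3 -m crank '0 0 -10 0 1;0 0 -20 0 1;0 0 -30 0 1;0 0 -30 0 1;0 0 0 0 1;0 0 0 0 1;0 0 0 0 1'
python3 - <<'E'
from shot import *
shot("w5")
i,C=load("w1");print("hole",plane(C,(282.1,161.7),.04))
i,C=load("w5");k=red(i)
for s in blobs(k,30):print(s)
from workcell import ctrl
for n in("scene","top"):
    c=ctrl.capture(n);C=cam(c);np.savez(n+"2.npz",**c)
    k=red(c["color"]);b=[s for s in blobs(k,10) if 250<s[1][0]<330 and 130<s[1][1]<260];print(n,b)
    cv2.imwrite(f"pics/{n}2.png",c["color"][:,:,::-1])
E
```

```text
clock: 7.6
position: [0.4938, -0.115, 0.3273]
tool_rot: [-3.14, -0.001, 1.66]
ft_force: [0.4, 0.1, -1.0]
grip_width: 0.22
finger_force: 30.0
7.6 [ 0.4938 -0.115   0.3273] [-3.1395e+00 -1.2000e-03  1.6596e+00] [ 0.43  0.05 -0.99] 0.22019305620176036 29.98344057763461
hole [0.54119997 0.1817916  0.04      ]
([263, 234, 34, 33, 897], [279.6, 251.9], ((279.5, 250.0), (32.0, 33.0), 90.0))
([270, 294, 21, 4, 56], [280.0, 295.3], ((280.0, 295.5), (20.0, 3.0), -0.0))
scene [([292, 153, 5, 21, 79], [294.3, 162.5], ((294.3411865234375, 163.0179443359375), (3.7316770553588867, 20.182592391967773), 3.012787342071533))]
top []
```

Run:
```python
import cv2
b=cv2.imread("pics/scene2.png")[90:240,220:400]
cv2.imwrite("pics/crop2.png",cv2.resize(b,None,fx=4,fy=4,interpolation=2))
```

```text
(no output)
```

View pics/crop2.png

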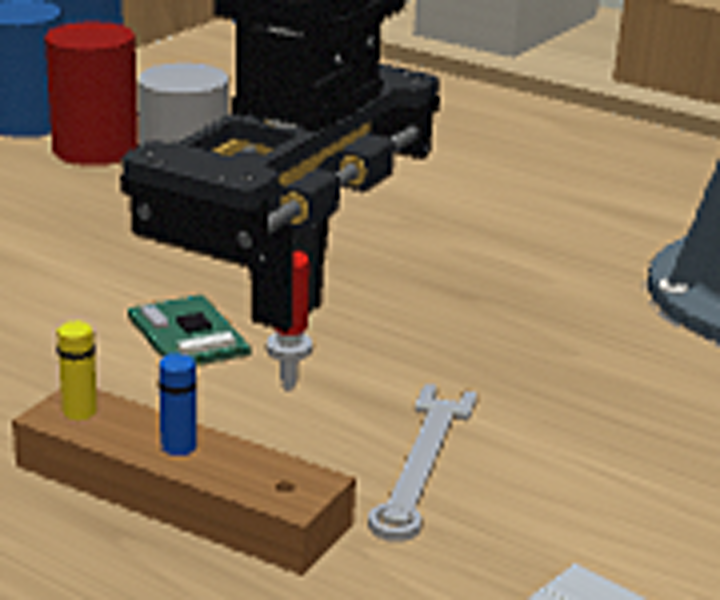

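The crop shows the pin hanging upright in the fingers, nose free, its socket empty and both drivers undisturbed. I'll carry it over to a start point on the strip, 12 mm short of the hole.

```bash
python3 -m crank '46 12 0 0 1;46.5 12 0 0 1;46.5 12 0 0 1;46.5 12 0 0 1;46.5 11.6 0 0 1;46.5 11.6 0 0 1;0 0 0 0 1;0 0 0 0 1;0 0 0 0 1;0 0 0 0 1'; python3 -m crank '0 0 15 0 1;0 0 15 0 1;0 0 12 0 1;0 0 8 0 1;0 0 0 0 1;0 0 0 0 1;0 0 0 0 1'
```

```text
clock: 9.0
position: [0.5405, 0.1673, 0.3282]
tool_rot: [-3.141, 0.0, 1.658]
ft_force: [0.9, -0.1, -1.5]
grip_width: 0.222
finger_force: 30.0
clock: 9.88
position: [0.5406, 0.1686, 0.2788]
tool_rot: [3.14, -0.0, 1.66]
ft_force: [0.1, -0.3, -1.7]
grip_width: 0.219
finger_force: 30.0
```

```bash
python3 -m crank '0 0 3 0 1;0 0 2 0 1;0 0 2 0 1;0 0 0 0 1;0 0 0 0 1'; python3 -m crank '0 0 1 0 1;0 0 0 0 1;0 0 0 0 1'; python3 -m crank '0 0 0.7 0 1;0 0 0 0 1;0 0 0 0 1' ;python3 -m crank '0 0 0.7 0 1;0 0 0 0 1;0 0 0 0 1'
```

```text
clock: 10.5
position: [0.5405, 0.1685, 0.2712]
tool_rot: [3.142, -0.0, 1.66]
ft_force: [0.6, -0.3, -0.6]
grip_width: 0.219
finger_force: 30.0
clock: 10.88
position: [0.5404, 0.1685, 0.2703]
tool_rot: [3.142, -0.0, 1.66]
ft_force: [-0.3, 1.5, -0.7]
grip_width: 0.221
finger_force: 30.0
clock: 11.25
position: [0.5404, 0.1685, 0.2696]
tool_rot: [3.142, 0.0, 1.66]
ft_force: [-0.3, 0.4, -0.7]
grip_width: 0.218
finger_force: 30.0
clock: 11.62
position: [0.5404, 0.1685, 0.2688]
tool_rot: [-3.141, -0.0, 1.66]
ft_force: [-0.0, -0.0, -0.5]
grip_width: 0.223
finger_force: 30.0
```

```bash
for k in 1; do python3 -m crank '0 0 0.5 0 1;0 0 0 0 1;0 0 0 0 1'; done; python3 -m crank '0 0 0.5 0 1;0 0 0 0 1;0 0 0 0 1'
```

```text
clock: 12.0
position: [0.5404, 0.1685, 0.2684]
tool_rot: [-3.142, 0.0, 1.66]
ft_force: [-0.5, 0.7, -0.3]
grip_width: 0.22
finger_force: 30.0
clock: 12.38
position: [0.5405, 0.1685, 0.268]
tool_rot: [3.141, 0.0, 1.66]
ft_force: [-0.4, -0.2, 2.0]
grip_width: 0.221
finger_force: 30.0
```

```bash
python3 -m crank '0 0 0.2 0 1;0 0 0 0 1'; python3 -m crank '1 0.16 0 0 1;1 0.16 0 0 1;1 0.16 0 0 1;0 0 0 0 1'
```

```text
clock: 12.62
position: [0.5405, 0.1685, 0.2679]
tool_rot: [3.141, 0.0, 1.66]
ft_force: [0.4, 0.2, 3.7]
grip_width: 0.219
finger_force: 30.0
clock: 13.12
position: [0.5408, 0.1714, 0.2679]
tool_rot: [3.141, 0.001, 1.66]
ft_force: [-1.5, -1.9, 5.0]
grip_width: 0.22
finger_force: 30.0
```

Light contact at 4–5 N with friction showing; sliding on.

```bash
python3 -m crank '1 0.16 0 0 1;1 0.16 0 0 1;1 0.16 0 0 1;0 0 0 0 1'|sed -n 2,4p; python3 -m crank '1 0.16 0 0 1;0 0 0 0 1'|sed -n 2,4p;  python3 -m crank '1 0.16 0 0 1;0 0 0 0 1'|sed -n 2,4p
```

```text
position: [0.5411, 0.1746, 0.2678]
tool_rot: [3.141, 0.0, 1.66]
ft_force: [-0.3, -2.9, 5.6]
position: [0.5411, 0.1757, 0.2677]
tool_rot: [3.141, -0.0, 1.66]
ft_force: [0.0, -3.3, 4.3]
position: [0.5405, 0.177, 0.2669]
tool_rot: [-3.14, -0.001, 1.659]
ft_force: [-0.0, 0.3, -0.1]
```

It dropped (force gone, z down) at the near rim, as expected from the 5 mm nose. Moving on to the hole's centre.

```bash
python3 -m crank '1 0.16 0 0 1;1 0.16 0 0 1;0 0 0 0 1'|sed -n 2,4p; python3 -m crank '0.8 0.1 0.7 0 1;0 0 0 0 1;0 0 0 0 1'|sed -n 2,4p;  python3 -m crank '0 0 1 0 1;0 0 0 0 1;0 0 0 0 1'|sed -n 2,4p
```

```text
position: [0.541, 0.1788, 0.2674]
tool_rot: [-3.141, -0.0, 1.66]
ft_force: [-1.2, -0.8, -1.7]
position: [0.5412, 0.1794, 0.267]
tool_rot: [3.142, -0.0, 1.66]
ft_force: [-0.4, -0.4, -0.5]
position: [0.5412, 0.1794, 0.266]
tool_rot: [3.142, 0.0, 1.66]
ft_force: [0.6, 0.1, -1.1]
```

```bash
python3 -m crank '0.6 0.1 0 0 1;0 0 1 0 1;0 0 0 0 1;0 0 0 0 1'|sed -n 2,4p; python3 -m crank '0 0 1 0 1;0 0 0 0 1;0 0 0 0 1'|sed -n 2,4p;  python3 -m crank '0 0 1 0 1;0 0 0 0 1;0 0 0 0 1'|sed -n 2,4p
```

```text
position: [0.5412, 0.18, 0.2649]
tool_rot: [-3.142, -0.0, 1.66]
ft_force: [-0.1, 0.6, -1.8]
position: [0.5412, 0.18, 0.2639]
tool_rot: [-3.141, 0.0, 1.66]
ft_force: [-0.3, -0.2, -1.2]
position: [0.5412, 0.18, 0.2629]
tool_rot: [-3.142, 0.0, 1.66]
ft_force: [0.3, 0.2, 0.2]
```

```bash
python3 -m crank '0 0 0.7 0 1;0 0 0 0 1;0 0 0 0 1'|sed -n 2,4p; python3 -m crank '0 0 0.7 0 1;0 0 0 0 1;0 0 0 0 1'|sed -n 2,4p
```

```text
position: [0.5411, 0.18, 0.2622]
tool_rot: [-3.141, 0.0, 1.66]
ft_force: [-0.2, -0.1, -0.1]
position: [0.5411, 0.18, 0.2615]
tool_rot: [-3.141, -0.0, 1.66]
ft_force: [-0.5, -0.6, -1.6]
```

```bash
python3 -m crank '0 0 1 0 1;0 0 1 0 1;0 0 0 0 1;0 0 0 0 1'|sed -n 2,4p; python3 -m crank '0 0 1 0 1;0 0 1 0 1;0 0 0 0 1;0 0 0 0 1'|sed -n 2,4p;python3 -m crank '0 0 1 0 1;0 0 1 0 1;0 0 0 0 1;0 0 0 0 1'|sed -n 2,4p
```

```text
position: [0.5411, 0.18, 0.2594]
tool_rot: [-3.141, 0.0, 1.66]
ft_force: [-0.5, -0.1, -0.8]
position: [0.5411, 0.18, 0.2574]
tool_rot: [-3.141, 0.0, 1.66]
ft_force: [-0.7, 0.1, -1.3]
position: [0.5411, 0.18, 0.2554]
tool_rot: [-3.141, 0.0, 1.66]
ft_force: [-1.2, -1.0, -0.8]
```

```bash
python3 -m crank '0 0 1 0 1;0 0 1 0 1;0 0 1 0 1;0 0 0 0 1;0 0 0 0 1'|sed -n 2,4p; python3 -m crank '0 0 1 0 1;0 0 1 0 1;0 0 1 0 1;0 0 0 0 1;0 0 0 0 1'|sed -n 2,4p;python3 -m crank '0 0 1 0 1;0 0 1 0 1;0 0 0 0 1;0 0 0 0 1'|sed -n 2,4p
```

```text
position: [0.5411, 0.18, 0.2524]
tool_rot: [-3.141, 0.0, 1.66]
ft_force: [-3.1, -0.2, -1.0]
position: [0.5411, 0.18, 0.2494]
tool_rot: [-3.141, 0.0, 1.66]
ft_force: [-2.6, 0.5, -0.7]
position: [0.5411, 0.18, 0.2474]
tool_rot: [-3.141, 0.0, 1.66]
ft_force: [-2.5, -0.9, 0.1]
```

A small side load of -2.5 N in x: shift 0.3 mm that way, then go on.

```bash
python3 -m crank '0 -0.3 0 0 1;0 0 0 0 1;0 0 0 0 1'|sed -n 2,4p; python3 -m crank '0 0 1 0 1;0 0 1 0 1;0 0 0 0 1;0 0 0 0 1'|sed -n 2,4p;python3 -m crank '0 0 0.5 0 1;0 0 0 0 1;0 0 0 0 1'|sed -n 2,4p;python3 -m crank '0 0 0.4 0 1;0 0 0 0 1;0 0 0 0 1'|sed -n 2,4p
```

```text
position: [0.541, 0.18, 0.2475]
tool_rot: [3.141, -0.0, 1.66]
ft_force: [-1.3, -1.0, -0.8]
position: [0.541, 0.18, 0.2456]
tool_rot: [3.141, 0.0, 1.66]
ft_force: [-2.2, -0.1, -0.7]
position: [0.541, 0.18, 0.2451]
tool_rot: [3.141, 0.0, 1.66]
ft_force: [-2.9, -0.8, 0.2]
position: [0.541, 0.18, 0.2447]
tool_rot: [3.141, 0.0, 1.66]
ft_force: [-2.3, 0.2, -0.4]
```

```bash
python3 -m crank '0 -0.3 0.3 0 1;0 0 0 0 1;0 0 0 0 1'|sed -n 2,4p; python3 -m crank '0 0 0.3 0 1;0 0 0 0 1;0 0 0 0 1'|sed -n 2,4p;python3 -m crank '0 0 0.3 0 1;0 0 0 0 1;0 0 0 0 1'|sed -n 2,4p
```

```text
position: [0.5408, 0.18, 0.2444]
tool_rot: [3.141, -0.0, 1.66]
ft_force: [-1.3, -0.3, -0.4]
position: [0.5408, 0.18, 0.2442]
tool_rot: [3.141, 0.0, 1.66]
ft_force: [-2.5, -0.3, 0.7]
position: [0.5408, 0.18, 0.2441]
tool_rot: [3.141, -0.0, 1.66]
ft_force: [-1.5, -0.2, 4.5]
```

Collar contact at 24 mm depth, about 5 N. A touch more, then release and retreat.

```bash
python3 -m crank '0 -0.1 0.15 0 1;0 0 0 0 1;0 0 0 0 1'|sed -n 2,4p; python3 -m crank '0 0 0 0 0;0 0 0 0 0;0 0 0 0 0;0 0 0 0 0;0 0 0 0 0'; python3 -m crank '0 0 -20 0 0;0 0 -40 0 0;0 0 -50 0 0;-40 0 0 0 0;-40 0 0 0 0;0 0 0 0 0;0 0 0 0 0;0 0 0 0 0'
python3 - <<'E'
from shot import *
from workcell import ctrl
shot("w6");c=ctrl.capture("scene")
a=cv2.imread("pics/w6.png")[30:230,180:380];b=c["color"][200:350,310:490,::-1]
o=np.zeros((400,800,3),np.uint8);o[:,:400]=cv2.resize(a,(400,400));o[:333,400:]=cv2.resize(b,(400,333));cv2.imwrite("pics/fin.png",o)
i,C=load("w6");k=red(i);k[235:]=0
print([(s[:2]) for s in blobs(k,40)])
E
```

```text
position: [0.5407, 0.18, 0.2441]
tool_rot: [3.141, 0.0, 1.66]
ft_force: [-1.1, 0.2, 5.9]
clock: 24.25
position: [0.5406, 0.1799, 0.2435]
tool_rot: [-3.142, 0.0, 1.66]
ft_force: [-0.6, 0.7, -1.0]
grip_width: 0.496
finger_force: 0.0
clock: 25.25
position: [0.5474, 0.1012, 0.3534]
tool_rot: [-3.141, -0.0, 1.661]
ft_force: [-0.3, 0.6, 0.2]
grip_width: 0.501
finger_force: 0.0
25.25 [0.5474 0.1012 0.3534] [-3.1412e+00 -3.0000e-04  1.6608e+00] [-0.32  0.6   0.19] 0.5010146827072437 0.0
[([268, 104, 25, 26, 498], [280.3, 115.9])]
```

View pics/fin.png

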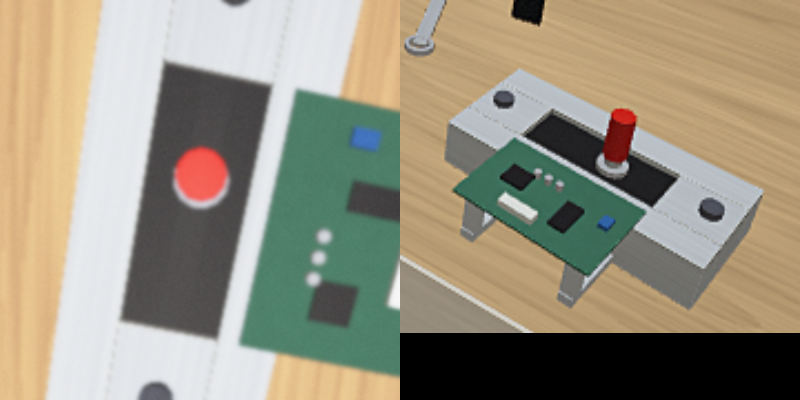

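The pin stands in the strip with its collar at the face (scene view) and the gripper clear. I'll check numerically that it is upright and home by comparing the tops and collar with a vertical pin's projection.

Run:
```python
from shot import *
from workcell import ctrl
def pr(C,X):
    x=C[0]@(C[1]@X+C[2]);return (x[:2]/x[2]).round(1)
i,W=load("w6");c=ctrl.capture("scene");S=cam(c)
hsv=cv2.cvtColor(i,cv2.COLOR_RGB2HSV)
steel=(i.min(2)>110)&(hsv[...,1]<60);steel[:85]=0;steel[150:]=0;steel[:,:255]=0;steel[:,:262]=0;steel[:,298:]=0
for s in blobs(steel,15):print("collar wrist",s[:2])
k=red(i);k[235:]=0;print("red",blobs(k,40)[0][:2])
r=red(c["color"]);r[:,:380]=0;r[:,440:]=0;r[:230]=0;r[300:]=0
for s in blobs(r,40):print("scene red",s[:2],cv2.minAreaRect(np.argwhere(r)[:,::-1].astype(np.float32)))
m=np.argwhere(r)[:,::-1];v=cv2.fitLine(m.astype(np.float32),2,0,.01,.01).ravel();print("axis",v[:2],v[0]/v[1])
top=plane(W,(280.3,116.7),.096);print("top",top)
for z in(.054,.075,.096):print(z,"wrist",pr(W,[*top[:2],z]),"scene",pr(S,[*top[:2],z]))
print("collar46 wrist",pr(W,[*top[:2],.046]),"px/mm",W[0][0,0]/(W[1]@top+W[2])[2]/1000)
```

```text
collar wrist ([266, 118, 29, 17, 132], [280.2, 128.5])
red ([268, 104, 25, 26, 498], [280.3, 115.9])
scene red ([402, 249, 14, 24, 246], [408.4, 260.6]) ((408.1177062988281, 260.5294189453125), (11.156637191772461, 24.25356101989746), 14.03624439239502)
axis [ 0.23602916 -0.97174597] -0.24289183
top [0.54163226 0.18185027 0.096     ]
0.054 wrist [280.2 118.7] scene [405.4 269.5]
0.075 wrist [280.2 117.8] scene [407.5 260.7]
0.096 wrist [280.3 116.7] scene [409.7 251.5]
collar46 wrist [280.2 119.1] px/mm 1.3060829647258452
```

The pin is upright (image slope -0.243 against -0.239 for a vertical pin) and at home height (row 260.6 against 260.7).

```bash
python3 -c "
from workcell import ctrl
print(ctrl.hand_in())"
```

```text
the job is handed in; nothing more can be done
None
```

The stop pin is in the blind hole with its collar on the strip and has been let go. Contact readings stayed at about 6 N or less, the arm is clear of the jig, and the job was handed in at about 25 s of the 72 s allowed; no verdict came back.

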